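# Push the paste tin through the gate posts of the filling station

## Robot

A 7-joint arm with a two-finger parallel gripper is mounted at the origin on the work surface. World frame = base frame: x ahead of the robot, y to its left, z up, the work surface at z = 0. Lengths are in m, angles in rad, forces in N, time in s.
With the tool pointing down it reaches from about 0.425 to 1.025 m from the base axis. Payload 3.6 kg.
Tool frame: the origin (TCP) lies midway between the tips of the shut fingers; the grasp point (between the pads) lies 19 mm behind it (env.grip_point_offset is the distance from the TCP to the grasp point, in m); z points along the fingers, y is the line along which they close (so a half turn about z gives the same grasp; the last joint's range is limited). The gripper opens to 85 mm and grips with 20 to 120 N. Pads are 22 mm wide; open, the fingers measure 114 mm over their backs; the gripper's body (76 mm by 85 mm) begins 54 mm behind the grasp point. The pads swing forward as they close: fully open they stand 13 mm farther back than shut.
Start: joints at [1.032, 0.591, 0.048, 1.609, -0.033, 0.943, -0.034], TCP at [0.313, -0.654, 0.231] pointing down, gripper open.
Joint ranges: [-2.69, 2.69], [-0.47, 2.24], [-1.27, 1.36], [0.19, 2.51], [-1.53, 4.68], [0.08, 2.07], [-3.09, 3.09]. Speed limits (rad/s): [2.57, 2.57, 3.14, 3.14, 3.14, 3.14, 3.14].

## Interface

Orientations are given as a unit quaternion [w, x, y, z].
In Python, from bench import env, eyes, job gives the robot as it stands.
- The arm moves only by the shell command python3 -m crank 'ROWS' [FORCE]. ROWS is JSON, a list of rows, each a list of 3 entries, a list of its own where there are three numbers: the shift along the tool's x, y, z in m, then the turn about the tool's z in rad, then the closure in counts, from 0 (fully open) to 255 (shut). In form: [[[dx, dy, dz], turn, gripper], ...]. A call has 1 to 12 rows; each row shifts and turns the commanded pose from where the row before left it, along the tool's axes as they then stand; what a row does not reach is not made up. A row lasts 1/10 s, in which the tool goes at most 50 mm and 8.59 degrees, less where a joint would pass 70% of its speed; a pose out of reach is approached as far as the arm can. A call is refused whole if a number of a shift passes 0.05 or a number of a turn 0.15, either way. A call with a gripper value outside its range is refused whole. The fingers move at their own pace and stop on an object; FORCE is the grip in N (left out, the last holds). Time passes only in rows, so rows that do not move let the fingers close. It gives the time, the measured TCP pose, the force, the opening and the grip force at its end, in the units of the state.
- env.get_obs(): the state, without advancing time (a new reading comes with each control period).
- eyes.grab_frame(name): name is "side" or "top"; returns a dict with "image" (400x640x3 uint8, red, green, blue), "z_map" (400x640 float32, m along the optical axis (not along the pixel's ray), 0 where there is no reading), "vfov" (degrees; the focal length in pixels is half the picture's height over the tangent of half this angle, whatever the lens; pixels are square), "cx", "cy" (the principal point, pixels), "rvec" (rotation vector, rad) and "tvec" (3), from world to camera coordinates, as OpenCV has them. Camera axes: x right, y down, z forward; pixel columns grow to the right and rows downward; lengths in m; the calibration is good to about 2 mm. A picture is of the moment at which its call begins.
- job.finish_job(): hands the job in; it is judged then, once.
The state is a dict: "clock": time; "joint_pos": joint angles; "dq": joint speeds; "tau": joint torques, N m; "ee_pos": TCP position; "orientation": TCP orientation; "force": force on the tool from outside, world axes, zero at the start; "moment": the same for the moment, N m; "gripper_width": finger opening in m; "finger_force": force on a finger pad.
Only numpy, scipy, OpenCV 4.12 (cv2) and the standard library are available. Lean on these libraries where they do the work, as an engineer would, in place of code of your own. Each camera call takes 0.05 s, during which the arm holds its last target. There are 200 camera calls.

## Task

Push the wide flat tin across the bench, in between the two gate posts of the filling station and on until it rests against both stop pins behind them, then leave it there. Only push it with the fingers: it must stay flat on the bench and must not be picked up or tipped. Leave the other things on the bench where they are.

Things in the scene. Friction and masses are not known exactly. Their poses are not given: they have to be found in the camera images.
- tin: wide flat closed tin, bare metal with a paper band, 100 mm diameter (sides straight), 50 mm high, 0.3 to 0.65 kg, loose on the bench, slides with ordinary friction. Origin: centre of its underside; z up.
- station: filling station fixed to the bench, place and yaw vary. Origin: on the bench midway between its gate posts; y points the way the tin goes in, x along the line of the posts, z up. Gate posts: two upright round steel posts, 32 mm diameter, 42 mm high, at x = -70 and +70 mm, so the gap is 108 mm. A blue foot 30 mm high and a column 280 mm high stand at y = 205 mm. The dark plate beneath makes no step.
- seat (a point): on the bench, the point under the tin's centre when the tin touches both stop pins: x = 0, y = 85 mm in the station's frame, same axes. The stop pins belong to the station: two round steel pins, 20 mm diameter, 42 mm high, at x = -30 and +30 mm, y = 137 mm in its frame.
- small_tin: small closed bare-metal tin with a paper band, 52 mm diameter, 42 mm high, loose; it stands on the same side of the gate as the wide tin (the two may swap places). Leave it alone. Origin: centre of underside.
- pot: small tinter jar, 40 mm diameter, 45 mm high, black cap, standing loose just outside one gate post. Leave it alone. Origin: centre of underside.
- loose_lid: loose flat steel can lid, 76 mm diameter, 8 mm thick. Leave it alone. Origin: centre of underside.
- opener: screwdriver used as can opener, about 160 mm long, lying flat beyond the two tins, away from the station. Leave it alone.
- squeeze: white squeeze bottle, 56 mm diameter, 150 mm high. Leave it alone. Origin: centre of underside.

How it is judged:
On the way:
1. the tin is in the gap, between the two gate posts (y of tin in the frame of station between -0.02 and 0.02 m and x of tin in the frame of station between -0.012 and 0.012 m), for 0.02 s.
At the end, for the whole second after the job is handed in: The tin has gone through between the posts, stands flat on the bench, at rest, its centre within 6 mm of the place where it touches both stop pins (horizontal distance between tin and seat below 0.006 m and height (world z) of tin below 0.005 m and angle between tin's own z axis and vertical below 0.08 rad and linear speed of tin below 0.01 m/s).
It fails at once if the tin is lifted off the bench (more than 12 mm) (height (world z) of tin above 0.012 m).
It fails at once if the tin is tipped (more than about 11 degrees) (angle between tin's own z axis and vertical above 0.2 rad).
It fails at once if another thing on the bench is moved more than 15 mm (distance of any of small_tin, pot, loose_lid, opener, squeeze from where it was at the start of the episode above 0.015 m).
It also fails if it takes over 58 s, if anything falls off the work surface, if the arm or the gripper's body presses on something with over 40 N, if the wrist force passes 120 N, or if a joint passes its speed limit or range.

## Working session

There is one attempt and no reset: what is moved stays moved. The work goes in short steps, Python scripts to look and compute and a shell command to move; the robot and the scene stay as the last step left them, time stands still between calls to the robot, and variables do not carry over. Pictures are saved under pics/ and viewed, at most 10 in all, crops included, and the job is handed in when it is done.

```bash
ls; mkdir -p pics
cat > h.py <<'E'
import numpy as np,cv2
from bench import env,eyes,job
def grab(n):
    f=eyes.grab_frame(n); f['R']=cv2.Rodrigues(np.array(f['rvec'],float))[0]; f['t']=np.array(f['tvec'],float).ravel()
    f['f']=200/np.tan(np.radians(f['vfov'])/2); return f
def ray(f,u,v,z):
    d=f['R'].T@np.array([(u-f['cx'])/f['f'],(v-f['cy'])/f['f'],1]); c=-f['R'].T@f['t']
    return c+d*(z-c[2])/d[2]
def cloud(f):
    v,u=np.mgrid[:400,:640]; Z=f['z_map']
    P=np.stack([(u-f['cx'])/f['f']*Z,(v-f['cy'])/f['f']*Z,Z],-1)
    return (P-f['t'])@f['R']
def proj(f,p):
    q=f['R']@np.array(p)+f['t']; return q[:2]/q[2]*f['f']+[f['cx'],f['cy']]
E
python3 - <<'E'
from h import *
for n in('top','side'):
    f=grab(n); cv2.imwrite(f'pics/{n}0.png',f['image'][...,::-1]); print(n,f['vfov'],f['cx'],f['cy'],-f['R'].T@f['t'])
    np.savez(n+'0.npz',**f)
o=env.get_obs();print(o['ee_pos'],o['orientation'],o['clock'],o['gripper_width'])
E
```

```text
pics
top 44.05722617049956 316.0921592519191 200.0407570087051 [ 0.36441014 -0.01451923  1.53274525]
side 50.31657753859264 316.9583496332037 202.98204197712832 [-0.03665142  0.55819921  0.81784907]
[ 0.31228173 -0.65344903  0.23022354] [-1.00433744e-03  9.75254447e-01  2.21082950e-01 -2.89952883e-04] 0.1 0.08556085370046371
```

View pics/top0.png

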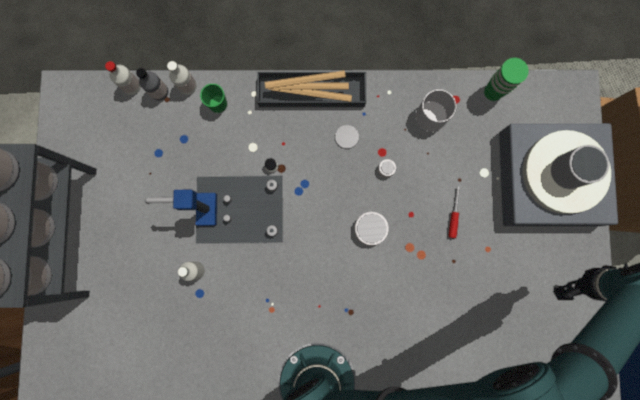

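View pics/side0.png

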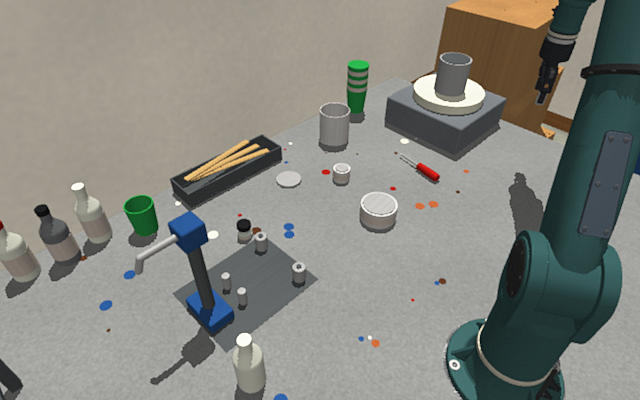

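Top view: wide tin at (372,229), small tin (387,168), gate posts (271,185)/(271,231), pins (227,199)/(227,218), pot (270,164), lid (346,136), opener (455,212), squeeze bottle (189,271). Station entry direction is image-left. Now I'll measure.

```bash
cat > m.py <<'E'
from h import *
def top_at(f,C,u,v,r,zlo,zhi):
    m=np.zeros((400,640),np.uint8); cv2.circle(m,(u,v),r,1,-1)
    P=C[(m>0)&(C[...,2]>zlo)&(C[...,2]<zhi)]
    return cv2.minEnclosingCircle(P[:,:2].astype(np.float32)),P.mean(0),len(P)
def station(f):
    C=cloud(f); q=[top_at(f,C,u,v,11,.034,.05)[1] for u,v in((271,185),(271,231),(227,199),(227,218))]
    return np.array(q)
E
python3 - <<'E'
from m import *
f=grab('top');C=cloud(f)
for n,u,v,r,lo,hi in[('tin',372,229,22,.042,.06),('small',387,168,14,.034,.05),('pot',270,164,11,.035,.055),('lid',346,136,17,.004,.014),('A',271,185,11,.034,.05),('B',271,231,11,.034,.05),('a',227,199,8,.034,.05),('b',227,218,8,.034,.05),('sq',189,271,20,.1,.17)]:
    print(n,*top_at(f,C,u,v,r,lo,hi))
print('z bench',np.median(C[300:310,250:300,2]))
q=station(f)[:,:2]
model=np.array([[.07,0],[-.07,0],[.03,.137],[-.03,.137]])
# A is far (+x world): station y=+Y world => station x=+X world
mc=model.mean(0);qc=q.mean(0);H=(model-mc).T@(q-qc);yaw=np.arctan2(H[0,1]-H[1,0],H[0,0]+H[1,1])
R=np.array([[np.cos(yaw),-np.sin(yaw)],[np.sin(yaw),np.cos(yaw)]]);o=qc-R@mc
print('station',o,yaw,'res mm',(q-(model@R.T+o))*1e3,'seat',o+R@[0,.085])
s=grab('side');print('side cloud')
D=cloud(s)
for n,p in[('tin',(378,203)),('A',(261,236)),('B',(299,267)),('a',(226,275)),('b',(242,291))]:
    print(n,D[p[1],p[0]])
E
```

```text
tin ((0.45860567688941956, -0.1654532253742218), 0.05035246163606644) [ 0.45853209 -0.16480743  0.04922164] 840
small ((0.6444990634918213, -0.21611063182353973), 0.02673330344259739) [ 0.64456275 -0.21519735  0.04077766] 213
pot ((0.6551687717437744, 0.14267127215862274), 0.01828249730169773) [0.65507689 0.14287834 0.04370424] 110
lid ((0.7545080780982971, -0.09314242750406265), 0.052586473524570465) [ 0.75153878 -0.09379228  0.0080395 ] 417
A ((0.5919327735900879, 0.13806326687335968), 0.015966124832630157) [0.59151679 0.13771813 0.04134705] 85
B ((0.45147502422332764, 0.13617700338363647), 0.01598428189754486) [0.45135983 0.13566368 0.04131488] 86
a ((0.549809992313385, 0.2745181918144226), 0.009842850267887115) [0.54924848 0.27378556 0.04051738] 35
b ((0.49018728733062744, 0.27322453260421753), 0.009992913343012333) [0.48970574 0.2732637  0.04007547] 32
sq ((0.3301076889038086, 0.37068885564804077), 0.024677103385329247) [0.3307087  0.36671821 0.12416655] 203
z bench -0.0009452793441857211
station [0.52142416 0.13661458] 0.014109218468212902 res mm [[ 0.09959981  0.11593231]
 [-0.0713008   0.03670752]
 [-0.23979439 -0.23865322]
 [ 0.21149539  0.0860134 ]] seat [0.52022492 0.22160612]
side cloud
tin [ 0.45923251 -0.1593744   0.05290743]
A [0.58803777 0.14038241 0.04532152]
B [0.44863537 0.13911892 0.04501079]
a [0.54822594 0.27450765 0.04377927]
b [0.4872263  0.27486771 0.04302438]
```

```bash
python3 -m crank '[[[0,0,0],-0.15,90],[[0,0,0],-0.15,90],[[0,0,0],-0.15,90],[[0,0,0],-0.15,90],[[0,0,0],-0.15,90],[[0,0,0],-0.15,90],[[0,0,0],-0.15,90],[[0,0,0],-0.09,90],[[0,0,0],0,90],[[0,0,0],0,90]]' 30
cat > w.py <<'E'
import sys
from h import *
from scipy.spatial.transform import Rotation as Ro
def st(target=None):
    o=env.get_obs();q=o['orientation'];R=Ro.from_quat([q[1],q[2],q[3],q[0]]).as_matrix();p=np.array(o['ee_pos'])
    print('t',o['clock'],'p',p.round(4),'heading',np.arctan2(R[1,0],R[0,0]).round(4),'tilt',R[2,2].round(4),'w',round(o['gripper_width'],4),'F',np.round(o['force'],1))
    if target is not None: print('tool shift',(R.T@(np.array(target)-p)).round(4))
if __name__=='__main__': st([float(a) for a in sys.argv[1:4]] or None)
E
python3 w.py 0.4596 -0.24 0.10
```

```text
clock: 1.2
ee_pos: [0.3124, -0.6541, 0.231]
orientation: [-0.0, 0.703, 0.712, 0.0]
force: [0.8, -0.3, 0.1]
gripper_width: 0.0553
finger_force: 0.0
t 1.2 p [ 0.3124 -0.6541  0.231 ] heading 1.5837 tilt -1.0 w 0.0553 F [ 0.8 -0.3  0.1]
tool shift [0.4121 0.1526 0.1312]
```

```bash
python3 -m crank '[[[0.041,0.015,0],0,90],[[0.041,0.015,0],0,90],[[0.041,0.015,0],0,90],[[0.041,0.015,0],0,90],[[0.041,0.015,0],0,90],[[0.041,0.015,0],0,90],[[0.041,0.015,0.03],0,90],[[0.041,0.015,0.03],0,90],[[0.041,0.015,0.03],0,90],[[0.041,0.015,0.03],0,90],[[0,0,0],0,90],[[0,0,0],0,90]]'
python3 w.py 0.4596 -0.24 0.008
```

```text
clock: 2.4
ee_pos: [0.4536, -0.2497, 0.1175]
orientation: [-0.001, 0.701, 0.713, -0.0]
force: [0.2, -0.6, 0.7]
gripper_width: 0.0553
finger_force: 0.0
t 2.4 p [ 0.4536 -0.2497  0.1175] heading 1.5883 tilt -1.0 w 0.0553 F [ 0.2 -0.6  0.7]
tool shift [0.0095 0.0063 0.1095]
```

```bash
python3 -m crank '[[[0,0.006,0.03],0,90],[[0,0,0.03],0,90],[[0,0,0.03],0,90],[[0,0,0.01],0,90],[[0,0,0.008],0,90],[[0,0,0],0,90],[[0,0,0],0,90]]'
python3 w.py 0.4593 -0.22 0.008
python3 - <<'E'
from h import *
f=grab('side'); cv2.imwrite('pics/side1.png',f['image'][...,::-1])
E
```

```text
clock: 3.1
ee_pos: [0.4598, -0.2519, 0.011]
orientation: [0.001, 0.702, 0.712, 0.0]
force: [0.2, 0.6, 0.4]
gripper_width: 0.0557
finger_force: 0.0
t 3.1 p [ 0.4598 -0.2519  0.011 ] heading 1.5849 tilt -1.0 w 0.0557 F [0.2 0.6 0.4]
tool shift [ 0.0319 -0.0001  0.003 ]
```

View pics/side1.png

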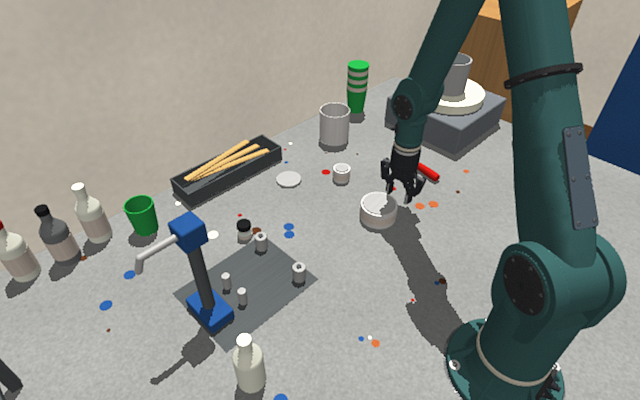

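The fingers (400,185) stand behind the tin (378,210), clear of everything else. First, a straight push to make contact.

```bash
python3 -m crank '[[[0.01,0,0.002],0,90],[[0.01,0,0],0,90],[[0.01,0,0],0,90],[[0.01,0,0],0,90],[[0.01,0,0],0,90],[[0.01,0,0],0,90],[[0,0,0],0,90],[[0,0,0],0,90]]'
python3 w.py
cat > tin.py <<'E'
from m import *
from scipy.optimize import least_squares
f=grab('side');C=cloud(f);g=grab('top');D=cloud(g)
O=np.array([.5214,.1366]);a=.0141;R=np.array([[np.cos(a),-np.sin(a)],[np.sin(a),np.cos(a)]])
for n,X in(('top',D),('side',C)):
    p=env.get_obs()['ee_pos'][:2]+R@[0,.053]
    m=(np.abs(X[...,2]-(.0495 if n=='top' else .0525))<.003)&(np.hypot(*np.moveaxis(X[...,:2]-p,-1,0))<.065)
    P=X[m][:,:2].astype(np.float32)
    if len(P)>50:
        (c,r)=cv2.minEnclosingCircle(P); print(n,np.round(c,4),r,len(P),'station',R.T@(np.array(c)-O))
tc=R.T@(env.get_obs()['ee_pos'][:2]-O);print('tcp station',tc)
cv2.imwrite('pics/cur_top.png',g['image'][...,::-1]);cv2.imwrite('pics/cur_side.png',f['image'][...,::-1])
E
python3 tin.py
```

```text
clock: 3.95
ee_pos: [0.458, -0.19, 0.0079]
orientation: [-0.001, 0.701, 0.713, -0.0]
force: [0.1, 0.4, -0.6]
gripper_width: 0.0552
finger_force: 0.0
t 3.95 p [ 0.458  -0.19    0.0079] heading 1.5874 tilt -1.0 w 0.0552 F [ 0.1  0.4 -0.6]
top [ 0.4561 -0.138 ] 0.04967653378844261 486 station [-0.0691589  -0.27362652]
side [ 0.4572 -0.1439] 0.059118058532476425 666 station [-0.06817197 -0.27954969]
tcp station [-0.06807032 -0.32635618]
```

```bash
python3 -m crank '[[[0.008,0.003,0],0,90],[[0.014,0.005,0],0,90],[[0.017,0.006,0],0,90],[[0.017,0.006,0],0,90],[[0.017,0.006,0],0,90],[[0.017,0.006,0],0,90],[[0.017,0.006,0],0,90],[[0.017,0.006,0],0,90],[[0.017,0.006,0],0,90],[[0.01,0.0035,0],0,90],[[0.006,0.002,0],0,90],[[0,0,0],0,90]]'
python3 w.py; python3 tin.py
```

```text
clock: 5.25
ee_pos: [0.5116, -0.0322, 0.0079]
orientation: [-0.0, 0.701, 0.713, 0.0]
force: [0.8, -0.9, -0.5]
gripper_width: 0.0552
finger_force: 0.0
t 5.25 p [ 0.5116 -0.0322  0.0079] heading 1.5869 tilt -1.0 w 0.0552 F [ 0.8 -0.9 -0.5]
top [0.5125 0.0359] 0.04372240602970123 141 station [-0.01029754 -0.10061424]
side [0.5128 0.0139] 0.05840901657938957 773 station [-0.01036247 -0.12252195]
tcp station [-0.01218956 -0.16967231]
```

```bash
python3 -m crank '[[[0.008,0.003,0],0,90],[[0.01,0.004,0],0,90],[[0.01,0.004,0],0,90],[[0.008,0.001,0],0,90],[[0.006,0,0],0,90],[[0,0,0],0,90],[[0,0,0],0,90]]'
python3 w.py; python3 tin.py
```

```text
clock: 6.05
ee_pos: [0.523, 0.01, 0.0081]
orientation: [-0.0, 0.701, 0.713, 0.001]
force: [0.2, 0.4, 1.1]
gripper_width: 0.0552
finger_force: 0.0
t 6.05 p [0.523  0.01   0.0081] heading 1.587 tilt -1.0 w 0.0552 F [0.2 0.4 1.1]
top [0.5212 0.0781] 0.04458976909518242 96 station [-0.0010591  -0.05853945]
side [0.5235 0.0575] 0.058350592851638794 808 station [ 0.00093665 -0.07916988]
tcp station [-0.00038394 -0.12742368]
```

View pics/cur_top.png

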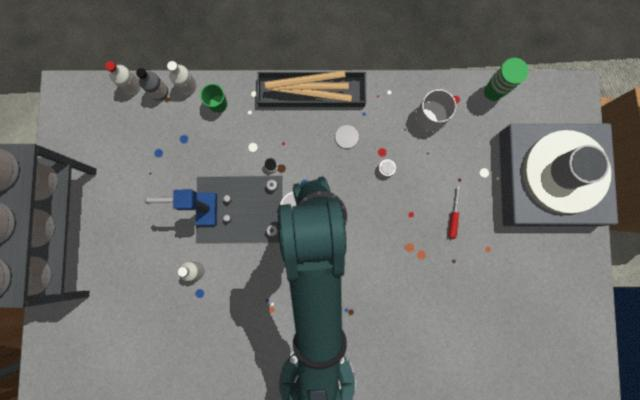

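View pics/cur_side.png

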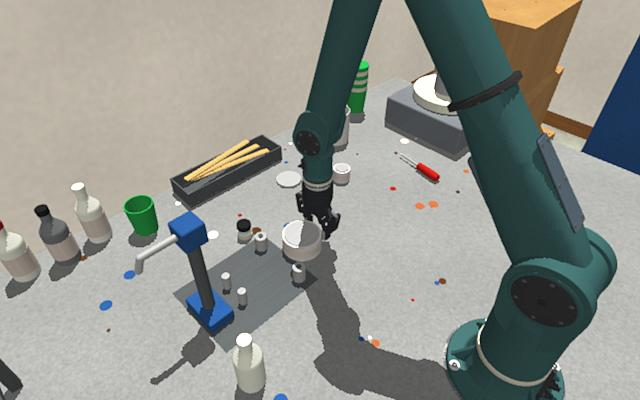

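The tin (301,238) sits in the cradle, lined up with the gap between posts (261,240) and (299,272). Next, pushing it straight in.

```bash
python3 -m crank '[[[0.008,0,0],0,90],[[0.01,0,0],0,90],[[0.01,0,0],0,90],[[0.01,0,0],0,90],[[0.01,0,0],0,90],[[0.01,0,0],0,90],[[0.01,0,0],0,90],[[0.01,0,0],0,90],[[0.008,0,0],0,90],[[0.006,0,0],0,90],[[0,0,0],0,90],[[0,0,0],0,90]]'
python3 w.py; python3 tin.py
```

```text
clock: 7.35
ee_pos: [0.5216, 0.1021, 0.008]
orientation: [-0.0, 0.701, 0.713, 0.001]
force: [-0.9, 0.1, -0.3]
gripper_width: 0.0551
finger_force: 0.0
t 7.35 p [0.5216 0.1021 0.008 ] heading 1.5869 tilt -1.0 w 0.0551 F [-0.9  0.1 -0.3]
side [0.5223 0.1488] 0.0572536438703537 891 station [0.00109712 0.01223056]
tcp station [-0.0003404  -0.03513886]
```

```bash
python3 -m crank '[[[0.006,0,0],0,90],[[0.008,0,0],0,90],[[0.008,0,0],0,90],[[0.008,0,0],0,90],[[0.008,0,0],0,90],[[0.008,0,0],0,90],[[0.006,0,0],0,90],[[0.005,0,0],0,90],[[0.003,0,0],0,90],[[0.002,0,0],0,90],[[0,0,0],0,90],[[0,0,0],0,90]]'
python3 w.py; python3 tin.py
```

```text
clock: 8.65
ee_pos: [0.5204, 0.1633, 0.008]
orientation: [-0.0, 0.702, 0.713, 0.0]
force: [-0.1, -0.1, -0.5]
gripper_width: 0.0552
finger_force: 0.5
t 8.65 p [0.5204 0.1633 0.008 ] heading 1.5861 tilt -1.0 w 0.0552 F [-0.1 -0.1 -0.5]
side [0.5216 0.2093] 0.05727716162800789 979 station [0.00125665 0.07264131]
tcp station [-0.00058801  0.02667877]
```

```bash
python3 -m crank '[[[0.001,0,0],0,90],[[0.001,0,0],0,90],[[0.001,0,0],0,90],[[0.001,0,0],0,90],[[0.001,0,0],0,90],[[0,0,0],0,90]]'; for i in 1; do python3 w.py;done; python3 -m crank '[[[0.001,0,0],0,90],[[0,0,0],0,90]]';python3 w.py; python3 -m crank '[[[0.001,0,0],0,90],[[0,0,0],0,90]]'; python3 w.py
```

```text
clock: 9.35
ee_pos: [0.5205, 0.1682, 0.008]
orientation: [0.0, 0.702, 0.712, 0.0]
force: [-0.5, -2.3, -1.3]
gripper_width: 0.0551
finger_force: 1.1
t 9.35 p [0.5205 0.1682 0.008 ] heading 1.586 tilt -1.0 w 0.0551 F [-0.5 -2.3 -1.3]
clock: 9.55
ee_pos: [0.5205, 0.1691, 0.008]
orientation: [-0.0, 0.702, 0.712, 0.0]
force: [-0.4, -2.1, -0.6]
gripper_width: 0.0551
finger_force: 1.0
t 9.55 p [0.5205 0.1691 0.008 ] heading 1.586 tilt -1.0 w 0.0551 F [-0.4 -2.1 -0.6]
clock: 9.75
ee_pos: [0.5204, 0.1701, 0.008]
orientation: [-0.0, 0.702, 0.712, 0.0]
force: [-0.4, -1.9, -0.3]
gripper_width: 0.0551
finger_force: 1.0
t 9.75 p [0.5204 0.1701 0.008 ] heading 1.586 tilt -1.0 w 0.0551 F [-0.4 -1.9 -0.3]
```

```bash
for i in 1; do python3 -m crank '[[[0.001,0,0],0,90],[[0.001,0,0],0,90],[[0,0,0],0,90]]'; python3 w.py; done; python3 tin.py
```

```text
clock: 10.05
ee_pos: [0.5203, 0.1708, 0.008]
orientation: [0.0, 0.702, 0.712, -0.001]
force: [0.1, -4.7, 0.0]
gripper_width: 0.0551
finger_force: 2.2
t 10.05 p [0.5203 0.1708 0.008 ] heading 1.585 tilt -1.0 w 0.0551 F [ 0.1 -4.7  0. ]
side [0.522  0.2173] 0.05643611028790474 993 station [0.00178581 0.0806563 ]
tcp station [-0.00057999  0.03422676]
```

```bash
python3 -m crank '[[[0.001,0,0],0,90],[[0.001,0,0],0,90],[[0,0,0],0,90]]'; python3 w.py
```

```text
clock: 10.45
ee_pos: [0.5203, 0.1708, 0.008]
orientation: [0.001, 0.702, 0.712, -0.002]
force: [0.4, -8.7, 0.4]
gripper_width: 0.0549
finger_force: 3.5
t 10.45 p [0.5203 0.1708 0.008 ] heading 1.5838 tilt -1.0 w 0.0549 F [ 0.4 -8.7  0.4]
```

Firm contact: force is rising while the TCP stays put. I'll back straight out through the gate, rise, and check.

```bash
python3 -m crank '[[[-0.005,0,0],0,90],[[-0.01,0,0],0,90],[[-0.02,0,0],0,90],[[-0.03,0,0],0,90],[[-0.04,0,0],0,90],[[-0.04,0,0],0,90],[[-0.03,0,-0.03],0,90],[[-0.03,0,-0.04],0,90],[[-0.04,0,-0.04],0,90],[[-0.04,0,-0.03],0,90],[[-0.02,0,0],0,90],[[0,0,0],0,90]]'
python3 - <<'E'
from m import *
O=np.array([.5214,.1366]);a=.0141;R=np.array([[np.cos(a),-np.sin(a)],[np.sin(a),np.cos(a)]])
g=grab('top');D=cloud(g);u,v=proj(g,[.5202,.2216,.05]).astype(int);c=top_at(g,D,u,v,26,.0435,.06);print(c,R.T@(c[1][:2]-O))
for n,u,v,r,lo,hi in[('small',387,168,14,.034,.05),('pot',270,164,11,.035,.055),('lid',346,136,17,.004,.014)]: print(n,top_at(g,D,u,v,r,lo,hi)[1])
cv2.imwrite('pics/end.png',g['image'][...,::-1])
E
```

```text
clock: 11.65
ee_pos: [0.5257, -0.1305, 0.1449]
orientation: [0.002, 0.704, 0.71, 0.001]
force: [-0.9, 0.6, -0.1]
gripper_width: 0.0552
finger_force: 0.0
(((0.5214402675628662, 0.22964736819267273), 0.058724164962768555), array([0.51840581, 0.2219236 , 0.04908863]), 804) [-0.00179087  0.08535733]
small [ 0.6521948  -0.21531368  0.0409679 ]
pot [0.65445738 0.14254532 0.04427638]
lid [ 0.74969949 -0.09255432  0.0078383 ]
```

View pics/end.png

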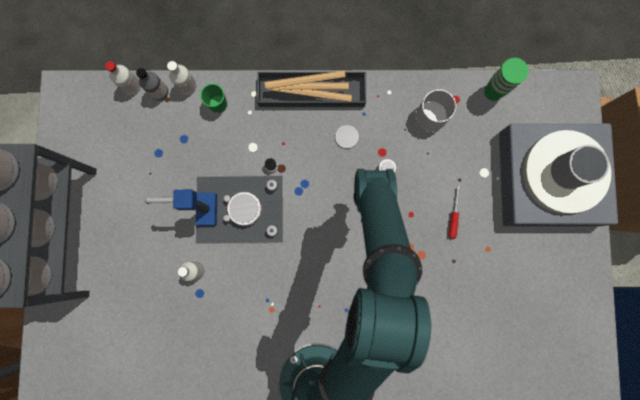

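The tin (244,209) rests against both pins, measured about 2 mm from the seat. The small tin (387,167), partly hidden by the arm, along with the pot and lid, has not moved. I'm handing the job in.

```bash
python3 -c "
from bench import job
print(job.finish_job())"
```

```text
the job is handed in; nothing more can be done
None
```

The tin was pushed between the gate posts and now rests against both stop pins, about 2 mm from the seat by the top camera. Nothing else looked moved, and I handed the job in at about 12 s; no verdict came back.

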